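Prop the compressor hood open

TASK

The hood of the small bench compressor stands raised, but only by the friction of its hinge. Swing the prop rod on the front of the case up by its rubber handle until its tip stands under the socket on the hood, then gently lower the hood onto it so that the tip sits right up in the socket and the rod holds the hood open. Do not let the hood fall shut.

Things in the scene. Friction and masses are not known exactly. Their poses are not given: they have to be found in the camera images.
- compressor: Grey sheet-steel case, open on top, 140 mm deep (x), 260 wide (y), 120 high, fixed to the table. Origin: centre of its underside; its front looks along its own -x, roughly to the robot; z up. Hood hinge: along its x at y = +120, z = 120 mm (left side). Prop rod pivot: on the front at x = -82, y = -120, z = 45 mm, axis along x.
- prop_rod (a joint): Angle of the prop rod, rad: 0 = stowed level along the case's +y; grows as the tip swings up; starts 0 to 0.2, range to 1.9. It turns in the plane x = -82 mm of the case; friction holds it where it is left (about 2 N at the handle moves it). Steel, 8 mm thick, 165 mm from pivot to the centre of its 14 mm ball tip. Swing it to 1.1 to 1.2 (1.0 to 1.3 still enters the socket).
- rod_handle (a point): Middle of the rod's handle: a round black rubber sleeve 16 mm thick, 58 mm long, sticking out of the rod towards the robot, parallel to the case's x; this point lies 110 mm from the pivot, at x = -155 mm of the case. Grip it from above with the fingers closing along the case's y; it rolls between the fingers as the rod swings.
- hood (a joint): Opening angle of the hood, rad: 0 = closed, level; grows as its free edge (the case's -y side) rises. Starts at 0.69 to 0.76; friction holds it where it is left, and a few N down on its handle bar lower it. Resting on the rod it stands at about 0.52. The hood is a grey pan, 255 mm from hinge side to free edge.
- hood_bar (a point): Middle of the axis of the hood's handle bar, over the case's x = 0: a steel bar 14 mm thick, 100 mm long, parallel to the hinge, on the outer face near the free edge; 225 mm from the hinge along the hood and 25 mm outward from it. Push it down from above, following its arc, to lower the hood.
- rod_tip (a point): Centre of the 14 mm ball at the free end of the prop rod.
- socket (a point): Seat of the socket: where the centre of the ball tip is when fully in. On the hood's front edge, in the rod's plane, 170 mm from the hinge along the hood, 20 mm below it. A steel channel open downward, 20 mm wide in x: a short slanted cheek on the hinge side, a 67 mm one on the other that stops the tip. The seat starts 28 to 42 mm above the raised tip; the cheeks guide it from 15 mm off.

How it is judged:
On the way:
1. the prop rod is swung up (value of joint prop_rod above 0.85 rad), for 0.2 s.
At the end, for the whole second after the job is handed in: The ball tip of the prop rod sits in the hood's socket (within 12 mm of its seat), the hood rests open on it at about 0.52 rad (0.44 to 0.60) and is still (distance between rod_tip and socket below 0.012 m and value of joint hood between 0.44 and 0.6 rad and not (velocity of joint hood below -0.05 rad/s) and velocity of joint hood below 0.05 rad/s); the robot touches nothing.
It fails at once if the hood falls or is pushed towards shut (below 0.35 rad) (value of joint hood below 0.35 rad).
It fails at once if the hood is slammed down (faster than 1.5 rad/s) (velocity of joint hood below -1.5 rad/s).
It also fails if it takes over 45 s, if anything falls off the work surface, if the arm or the gripper's body presses on something with over 40 N, if the wrist force passes 120 N, or if a joint passes its speed limit or range.

ROBOT

A 6-joint arm with a two-finger parallel gripper is mounted at the origin on the work surface; the furniture and walls round the work are solid. World frame = base frame: x ahead of the robot, y to its left, z up, the work surface at z = 0. Lengths are in m, angles in rad, forces in N, time in s.
With the tool pointing down it reaches from about 0.35 to 0.975 m from the base axis. Payload 4.9 kg.
Tool frame: the origin (TCP) lies midway between the tips of the shut fingers; the grasp point (between the pads) lies 19 mm behind it; z points along the fingers, y is the line along which they close (so a half turn about z gives the same grasp; the last joint's range is limited). The gripper opens to 85 mm and grips with 20 to 120 N. Pads are 22 mm wide; open, the fingers measure 114 mm over their backs; the gripper's body (76 mm by 85 mm) begins 54 mm behind the grasp point. The pads swing forward as they close: fully open they stand 13 mm farther back than shut.
Start: joints at [-1.332, 0.053, 1.613, -0, 1.476, -0.119], TCP at [0.219, -0.585, 0.231] pointing down, gripper open.
Joint ranges: [-3.01, 3.01], [-1.01, 2.22], [0.06, 2.58], [-1.02, 4.17], [0.09, 2.62], [-3.14, 3.14]. Speed limits (rad/s): [2.57, 2.57, 3.14, 3.14, 3.14, 3.14].

INTERFACE

Orientations are given as a rotation vector (axis times angle).
In Python, from station import ctrl, optics, job gives the robot as it stands.
- The arm moves only by the shell command python3 -m jog 'ROWS' [OPENING] [FORCE]. ROWS is JSON, a list of rows, each a list of 2 entries, a list of its own where there are three numbers: the shift along the tool's x, y, z in m, then the turn, a rotation vector about the tool's x, y, z in rad. A call has 1 to 5 rows; each row is the pose to reach, as a shift and turn from the pose commanded when the call began, along the tool's axes at that moment; what a row does not reach only later rows make up. A row lasts 1/10 s, in which the tool goes at most 50 mm and 8.59 degrees, less where a joint would pass 70% of its speed; a pose out of reach is approached as far as the arm can. A call with a gripper value outside its range is refused whole. OPENING is the opening, from 0 (shut) to 1 (fully open), set as the call begins (- or left out, the last holds). The fingers move at their own pace and stop on an object; FORCE is the grip in N (left out, the last holds). Time passes only in rows, so rows that repeat a pose let the fingers close. It gives the time, the measured TCP pose, the force, the opening and the grip force at its end, in the units of the state.
- ctrl.get_obs(): the state, without advancing time (a new reading comes with each control period).
- optics.get_image(name): name is "scene" or "top"; returns a dict with "image" (400x640x3 uint8, blue, green, red), "fx", "fy", "cx", "cy" (pixels), "rvec" (rotation vector, rad) and "tvec" (3), from world to camera coordinates, as OpenCV has them. Camera axes: x right, y down, z forward; pixel columns grow to the right and rows downward; lengths in m; the calibration is good to about 2 mm. A picture is of the moment at which its call begins. There is no depth.
- job.finish_job(): hands the job in; it is judged then, once.
The state is a dict: "t": time; "q": joint angles; "dq": joint speeds; "effort": joint torques, N m; "tool_pos": TCP position; "tool_rot": TCP orientation; "contact_force": force on the tool from outside, world axes, zero at the start; "wrist_torque": the same for the moment, N m; "opening": finger opening in m; "grip_force": force on a finger pad.
Only numpy, scipy, OpenCV 4.12 (cv2) and the standard library are available. Lean on these libraries where they do the work, as an engineer would, in place of code of your own. Each camera call takes 0.05 s, during which the arm holds its last target. There are 200 camera calls.

## Working session

There is one attempt and no reset: what is moved stays moved. The work goes in short steps, Python scripts to look and compute and a shell command to move; the robot and the scene stay as the last step left them, time stands still between calls to the robot, and variables do not carry over. Pictures are saved under pics/ and viewed, at most 13 in all, crops included, and the job is handed in when it is done.

```bash
mkdir -p pics; python3 - <<'E'
from station import ctrl, optics
import cv2
for n in("scene","top"):
    d=optics.get_image(n); cv2.imwrite(f"pics/{n}0.png",d["image"]); print(n,d["fx"],d["cx"],d["cy"],d["rvec"],d["tvec"])
o=ctrl.get_obs(); print(o)
E
```

```text
scene 422.0696905388988 322.5758522535708 196.82994593524052 [ 0.91286114 -2.23019231  1.33301864] [0.48768493 0.25398149 0.65212636]
top 408.93958049628867 322.6978570111317 194.21919461267655 [ 2.24615015 -1.96173365  0.20017609] [0.06792524 0.60439109 0.84763872]
{'t': 0.1, 'q': array([-1.33200425e+00,  5.33132365e-02,  1.61413953e+00,  9.20510969e-06,
        1.47603596e+00, -1.19015180e-01]), 'dq': array([ 0.00143802, -0.00077523, -0.00218129, -0.00132144, -0.00021695,
       -0.00031426]), 'effort': array([ 1.30664233e-03, -3.94903672e+01, -3.71363461e+01, -4.93066511e-05,
        3.93007620e-03, -1.25719663e-05]), 'tool_pos': array([ 0.21874738, -0.58486543,  0.23018234]), 'tool_rot': array([-3.08958814e+00, -5.58710696e-01,  1.63795819e-04]), 'contact_force': array([-0.33806832, -0.0196173 ,  0.63789039]), 'wrist_torque': array([ 0.01684427,  0.0571894 , -0.01178241]), 'grip_force': 0.0, 'opening': 0.08581387373581131}
```

View pics/scene0.png

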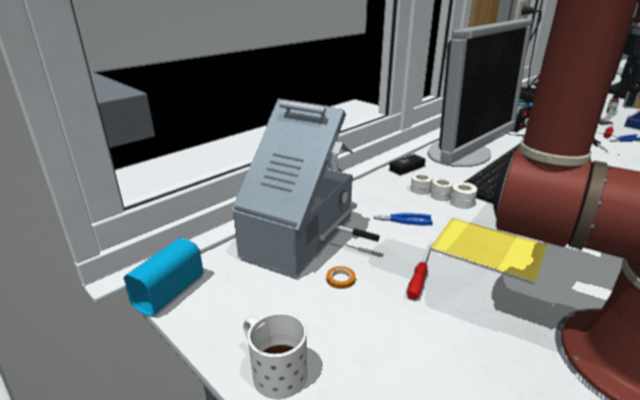

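View pics/top0.png

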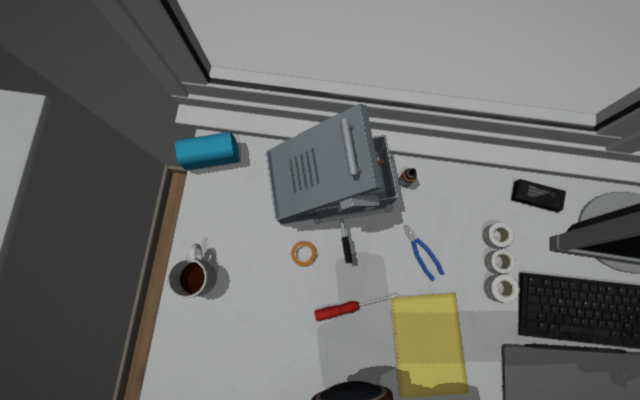

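The scene view shows the compressor around (295,195) and the rod handle near (365,235). In the top view, the hood is around (325,165) and the handle around (347,247). I'll enlarge both.

```bash
python3 - <<'E'
import cv2
a=cv2.imread("pics/scene0.png")[90:280,220:400]; b=cv2.imread("pics/top0.png")[95:275,250:430]
cv2.imwrite("pics/sc.png",cv2.resize(a,None,fx=3.1,fy=3.1,interpolation=2)); cv2.imwrite("pics/tc.png",cv2.resize(b,None,fx=3.3,fy=3.3,interpolation=2))
E
```

```text
(no output)
```

View pics/sc.png

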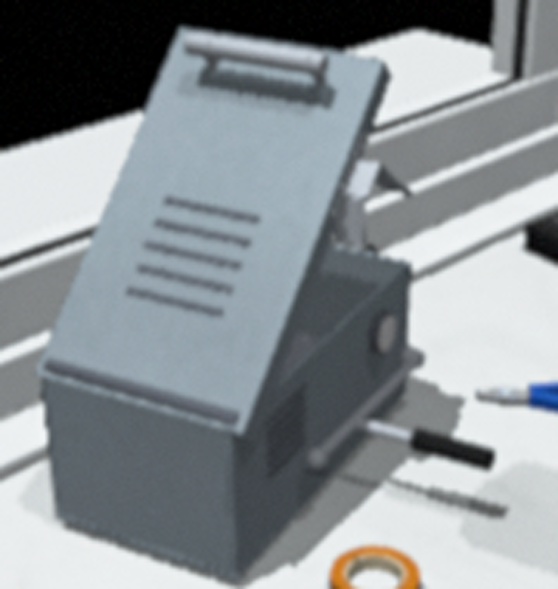

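View pics/tc.png

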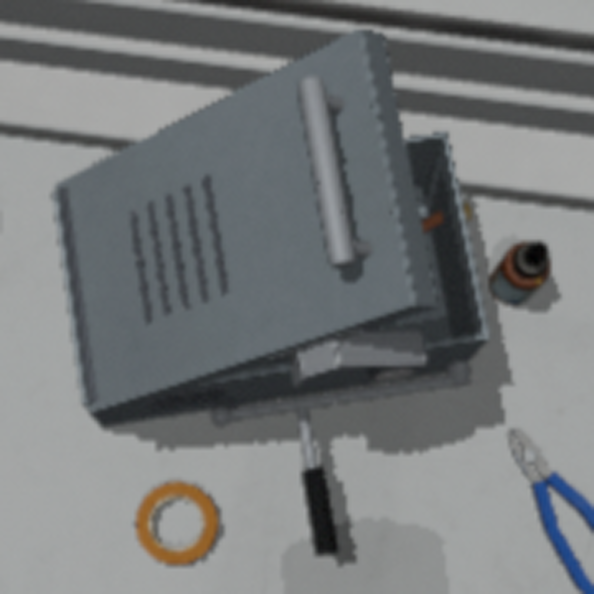

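In the scene crop:
- Case bottom corners are at (238,582) and (62,522).
- The ball tip is at (318,457) and the pivot at (418,358).
- The handle runs from (415,441) to (493,460), and the hood bar from (190,45) to (325,60).

In the top crop:
- The bar runs from (312,80) to (343,262), and the handle from (314,468) to (326,553).
- The case's right top corners are at (445,137) and (487,338).

I'll fit the case pose and both joint angles to these points.

```bash
cat > m.py <<'E'
import numpy as np, cv2
from station import ctrl, optics
from scipy.optimize import least_squares
from scipy.spatial.transform import Rotation as R
def hood(x,a,n,h): return [x,.12-a*np.cos(h)+n*np.sin(h),.12+a*np.sin(h)+n*np.cos(h)]
def rod(x,r,a): return [x,-.12+a*np.cos(r),.045+a*np.sin(r)]
def W(p,c): return R.from_euler('z',c[2]).apply(p)+[c[0],c[1],0]
def proj(d,P): return cv2.projectPoints(np.array(P,float),d["rvec"],d["tvec"],np.array([[d["fx"],0,d["cx"]],[0,d["fy"],d["cy"]],[0,0,1]]),None)[0][:,0]
E
python3 - <<'E'
from m import *
S,T=optics.get_image("scene"),optics.get_image("top")
def pts(p):
    h,r=p[3:]
    s=[[-.07,.13,0],[.07,.13,0],[-.07,-.13,.12],hood(.05,.225,.025,h),hood(-.05,.225,.025,h),rod(-.082,r,.165),rod(-.126,r,.11),rod(-.184,r,.11)]
    t=[[.07,-.13,.12],[-.07,-.13,.12],hood(.05,.225,.025,h),hood(-.05,.225,.025,h),rod(-.126,r,.11),rod(-.184,r,.11),rod(-.082,r,.165)]
    return W(s,p),W(t,p)
ms=np.array([[238,582],[62,522],[408,262],[190,45],[325,60],[318,457],[415,441],[493,460]])/3.1+[220,90]
mt=np.array([[445,137],[487,338],[312,80],[343,262],[314,468],[326,553],[220,416]])/3.3+[250,95]
def f(p):
    s,t=pts(p); return np.r_[(proj(S,s)-ms).ravel(),(proj(T,t)-mt).ravel()]
for y in(0,):
    g=least_squares(f,[.7,0,y,.72,.1],loss="soft_l1"); print(g.x,g.cost); print(f(g.x).reshape(-1,2).round(1).tolist())
p=g.x; np.save("fit.npy",p)
print("handle",W(rod(-.155,p[4],.11),p),"pivot",W(rod(-.155,0,0),p),"bar",W(hood(0,.225,.025,p[3]),p),"bar.52",W(hood(0,.225,.025,.52),p))
o=ctrl.get_obs();print(o["t"],R.from_rotvec(o["tool_rot"]).as_matrix().round(3))
E
```

```text
[0.62254242 0.1350716  0.29152397 0.75583974 0.03935183] 9.965039400941519
[[0.1, 2.3], [-1.1, 1.2], [2.1, -0.8], [0.4, -0.9], [0.9, 1.2], [0.2, 0.5], [-0.3, -1.0], [0.6, 0.2], [1.0, -2.7], [0.9, -0.3], [-0.6, -0.4], [0.0, 0.4], [-1.0, -0.6], [-0.2, -0.0], [-0.1, -0.6]]
handle [0.47698094 0.08086307 0.04932758] pivot [ 0.50857181 -0.02441413  0.045     ] bar [0.63018301 0.1096092  0.29251989] bar.52 [0.64060264 0.07488558 0.25349351]
0.2 [[ 0.937  0.35  -0.   ]
 [ 0.35  -0.937  0.001]
 [ 0.    -0.001 -1.   ]]
```

The fit is good to about 2 px. The approach yaw needs only about 0.066 rad of turn, so next I'll compute the shifts.

```bash
cat > go.py <<'E'
import sys
from m import *
p=np.load("fit.npy"); o=ctrl.get_obs(); A=R.from_rotvec(o["tool_rot"])
# desired: tool x=case x, y=-case y, z down
D=R.from_euler('z',p[2])*R.from_euler('x',np.pi)
turn=(A.inv()*D).as_rotvec()
print("t",round(o["t"],2),"case",R.from_euler('z',-p[2]).apply(o["tool_pos"]-[p[0],p[1],0]).round(4),"open",round(o["opening"],4),"turn",turn.round(3))
for a in sys.argv[1:]:
    c=eval(a); print(a,"->",A.inv().apply(W(c,p)-o["tool_pos"]).round(4))
E
python3 go.py "rod(-.158,.04,.11)" "[-.158,-.01,.15]"
```

```text
t 0.2 case [-0.5937 -0.5737  0.2305] open 0.0854 turn [-0.001 -0.     0.066]
rod(-.158,.04,.11) -> [ 0.472  -0.5333  0.1819]
[-.158,-.01,.15] -> [ 0.472  -0.5335  0.0813]
```

```bash
python3 -m jog '[[[0.033,-0.037,0],[0,0,0.03]],[[0.066,-0.074,0],[0,0,0.066]],[[0.1,-0.112,0],[0,0,0.066]],[[0.133,-0.15,0],[0,0,0.066]],[[0.166,-0.187,0],[0,0,0.066]]]' 0.6 25; python3 go.py "[-.158,-.01,.15]"
```

```text
t: 0.7
tool_pos: [0.3088, -0.351, 0.231]
tool_rot: [-3.108, -0.456, -0.0]
contact_force: [0.7, 0.1, -0.4]
opening: 0.0514
grip_force: 0.0
t 0.7 case [-0.4403 -0.3754  0.231 ] open 0.0514 turn [-0. -0. -0.]
[-.158,-.01,.15] -> [ 0.2821 -0.3655  0.0811]
```

```bash
python3 -m jog '[[[0.03,-0.039,0],[0,0,0]],[[0.06,-0.078,0],[0,0,0]],[[0.09,-0.117,0.01],[0,0,0]],[[0.12,-0.156,0.02],[0,0,0]],[[0.15,-0.195,0.03],[0,0,0]]]'; python3 go.py "[-.158,-.01,.15]"
```

```text
t: 1.2
tool_pos: [0.3962, -0.1217, 0.2013]
tool_rot: [3.108, 0.456, 0.002]
contact_force: [1.6, -0.7, -0.9]
opening: 0.0513
grip_force: 0.0
t 1.2 case [-0.2906 -0.1809  0.2013] open 0.0513 turn [ 0.001 -0.001 -0.   ]
[-.158,-.01,.15] -> [ 0.1326 -0.171   0.0513]
```

```bash
python3 -m jog '[[[0.028,-0.036,0.01],[0,0,0]],[[0.056,-0.072,0.02],[0,0,0]],[[0.084,-0.108,0.03],[0,0,0]],[[0.112,-0.144,0.04],[0,0,0]],[[0.112,-0.144,0.04],[0,0,0]]]'; python3 go.py "[-.158,-.01,.15]" "rod(-.158,.04,.11)"
```

```text
t: 1.7
tool_pos: [0.4613, 0.0508, 0.1596]
tool_rot: [-3.105, -0.467, 0.004]
contact_force: [-0.4, 0.6, 0.3]
opening: 0.0513
grip_force: 0.0
t 1.7 case [-0.1786 -0.0344  0.1596] open 0.0513 turn [-0.002  0.002  0.007]
[-.158,-.01,.15] -> [ 0.0208 -0.0242  0.0097]
rod(-.158,.04,.11) -> [ 0.0211 -0.0239  0.1103]
```

```bash
python3 -m jog '[[[0.021,-0.024,0.01],[0,0,0.007]],[[0.021,-0.024,0.03],[0,0,0.007]],[[0.021,-0.024,0.05],[0,0,0.007]],[[0.021,-0.024,0.05],[0,0,0.007]]]'; python3 go.py "rod(-.158,.04,.11)"; python3 - <<'E'
from m import *
a=optics.get_image("scene")["image"][130:280,280:430]; b=optics.get_image("top")["image"][170:320,270:420]
cv2.imwrite("pics/near.png",cv2.resize(np.hstack([a,b]),None,fx=2.66,fy=2.66,interpolation=2))
E
```

```text
t: 2.1
tool_pos: [0.4725, 0.0751, 0.1084]
tool_rot: [-3.109, -0.445, 0.01]
contact_force: [-0.7, -0.3, -0.6]
opening: 0.051
grip_force: 0.0
t 2.1 case [-0.1609 -0.0143  0.1084] open 0.051 turn [-0.002  0.006 -0.007]
rod(-.158,.04,.11) -> [ 0.0033 -0.0042  0.059 ]
```

View pics/near.png

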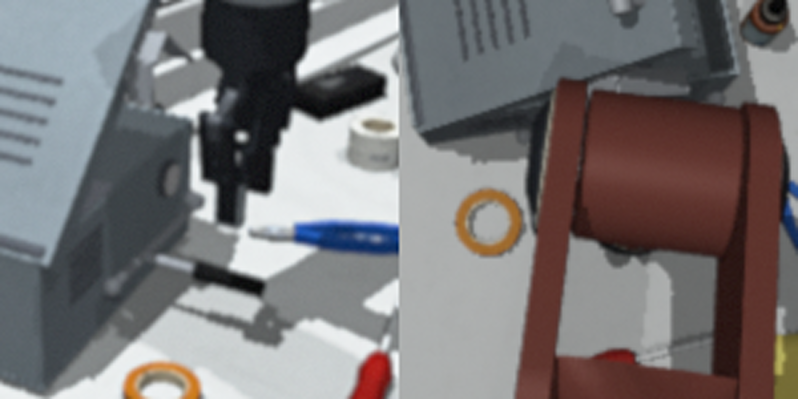

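The fingers at (240,170) in the scene half hang above the handle at (230,275), with room around it. I'll go down and grip.

```bash
python3 -m jog '[[[0.003,-0.004,0.025],[0,0,0]],[[0.003,-0.004,0.05],[0,0,0]],[[0.003,-0.004,0.068],[0,0,0]],[[0.003,-0.004,0.078],[0,0,0]],[[0.003,-0.004,0.078],[0,0,0]]]'; python3 -m jog '[[[0,0,0],[0,0,0]],[[0,0,0],[0,0,0]],[[0,0,0],[0,0,0]],[[0,0,0],[0,0,0]],[[0,0,0],[0,0,0]]]' 0 30; python3 go.py "rod(-.158,.04,.11)"
```

```text
t: 2.7
tool_pos: [0.4764, 0.0799, 0.0332]
tool_rot: [-3.11, -0.445, 0.002]
contact_force: [0.1, -0.5, -0.3]
opening: 0.0517
grip_force: 0.0
t: 3.2
tool_pos: [0.4769, 0.0832, 0.0345]
tool_rot: [-3.103, -0.444, -0.003]
contact_force: [-1.4, 12.6, 0.6]
opening: 0.0146
grip_force: 30.1
t 3.2 case [-0.1544 -0.0078  0.0345] open 0.0146 turn [-0.006 -0.003 -0.007]
rod(-.158,.04,.11) -> [-0.0036  0.0022 -0.0149]
```

```bash
python3 -m jog '[[[0,-0.002,-0.009],[0,0,0]],[[0,0,-0.0175],[0,0,0]],[[0,0.002,-0.025],[0,0,0]],[[0,0.0045,-0.033],[0,0,0]],[[0,0.0045,-0.033],[0,0,0]]]'; python3 go.py "rod(-.158,.35,.11)"
```

```text
t: 3.7
tool_pos: [0.4788, 0.0775, 0.0686]
tool_rot: [-3.106, -0.445, -0.004]
contact_force: [-1.0, 7.7, 1.8]
opening: 0.0148
grip_force: 29.6
t 3.7 case [-0.1543 -0.0138  0.0686] open 0.0148 turn [-0.004 -0.003 -0.007]
rod(-.158,.35,.11) -> [-0.0037  0.0028 -0.0141]
```

```bash
python3 -m jog '[[[0,0.003,-0.0075],[0,0,0]],[[0,0.007,-0.015],[0,0,0]],[[0,0.015,-0.029],[0,0,0]],[[0,0.020,-0.035],[0,0,0]],[[0,0.026,-0.041],[0,0,0]]]'; python3 go.py "rod(-.158,.8,.11)"; python3 -m jog '[[[0,0.006,-0.006],[0,0,0]],[[0,0.0125,-0.0105],[0,0,0]],[[0,0.022,-0.0165],[0,0,0]],[[0,0.0315,-0.0215],[0,0,0]],[[0,0.0315,-0.0215],[0,0,0]]]'; python3 go.py "rod(-.158,1.15,.11)";python3 - <<'E'
from m import *
a=optics.get_image("scene")["image"][90:240,260:410]; b=optics.get_image("top")["image"][110:260,280:430]
cv2.imwrite("pics/up.png",cv2.resize(np.hstack([a,b]),None,fx=2.66,fy=2.66,interpolation=2))
E
```

```text
t: 4.2
tool_pos: [0.4856, 0.0549, 0.1103]
tool_rot: [-3.1, -0.444, -0.004]
contact_force: [-4.1, 17.1, 9.2]
opening: 0.0146
grip_force: 29.6
t 4.2 case [-0.1542 -0.0375  0.1103] open 0.0146 turn [-0.01  -0.004 -0.007]
rod(-.158,.8,.11) -> [-0.0037  0.0058 -0.0136]
t: 4.7
tool_pos: [0.496, 0.0223, 0.1348]
tool_rot: [-3.106, -0.445, -0.007]
contact_force: [-8.6, 7.9, 18.4]
opening: 0.015
grip_force: 30.6
t 4.7 case [-0.1536 -0.0717  0.1348] open 0.015 turn [-0.004 -0.005 -0.007]
rod(-.158,1.15,.11) -> [-0.0043  0.0034 -0.0106]
```

View pics/up.png

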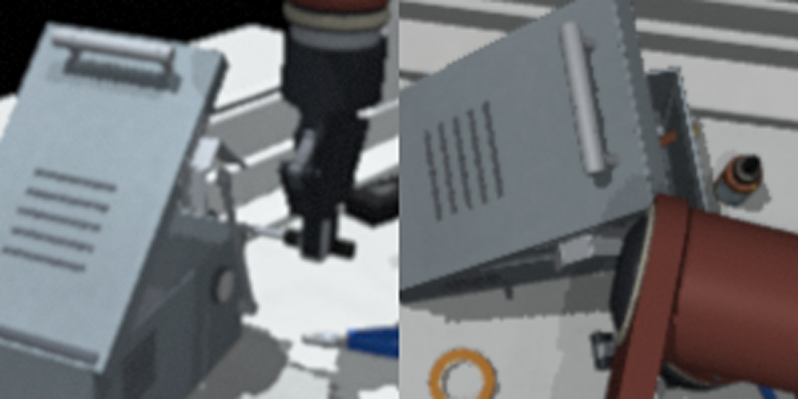

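The rod is up at about 1.14 rad by the gripper geometry, and the tip at scene-crop (220,165) stands under the socket. I'll release and retract upward.

```bash
python3 -m jog '[[[0,0,0],[0,0,0]],[[0,0,0],[0,0,0]],[[0,0,0],[0,0,0]],[[0,0,0],[0,0,0]]]' 0.5; python3 -m jog '[[[0,0,-0.01],[0,0,0]],[[0,0,-0.03],[0,0,0]],[[0,0,-0.06],[0,0,0]],[[-0.02,0,-0.1],[0,0,0]],[[-0.02,0,-0.14],[0,0,0]]]'; python3 go.py "hood(-.02,.225,.025,.756)" ; python3 - <<'E'
from m import *
p=np.load("fit.npy")
S,T=optics.get_image("scene"),optics.get_image("top")
for r in (1.05,1.15,1.25):print(r,proj(S,W([rod(-.082,r,.165),rod(-.126,r,.11),rod(-.184,r,.11)],p)).round(1).tolist())
print("socket",proj(S,W([hood(-.082,.17,-.02,p[3])],p)))
cv2.imwrite("pics/rel.png",cv2.resize(S["image"][120:240,300:420],None,fx=5,fy=5,interpolation=2))
E
```

```text
t: 5.2
tool_pos: [0.4938, 0.0205, 0.1285]
tool_rot: [-3.11, -0.445, 0.001]
contact_force: [-0.4, -0.3, 0.0]
opening: 0.0428
grip_force: 0.0
t: 5.7
tool_pos: [0.4734, 0.0149, 0.2702]
tool_rot: [-3.11, -0.445, 0.002]
contact_force: [0.1, -0.8, 0.8]
opening: 0.0427
grip_force: 0.0
t 5.7 case [-0.1774 -0.0723  0.2702] open 0.0427 turn [-0.     0.001 -0.007]
hood(-.02,.225,.025,.756) -> [ 0.157  -0.0468 -0.0225]
1.05 [[341.9, 161.6], [366.0, 181.9], [392.4, 187.8]]
1.15 [[345.1, 155.7], [367.9, 178.0], [394.2, 183.7]]
1.25 [[348.3, 150.5], [369.9, 174.4], [396.0, 180.1]]
socket [[337.85441603 149.31455737]]
```

View pics/rel.png

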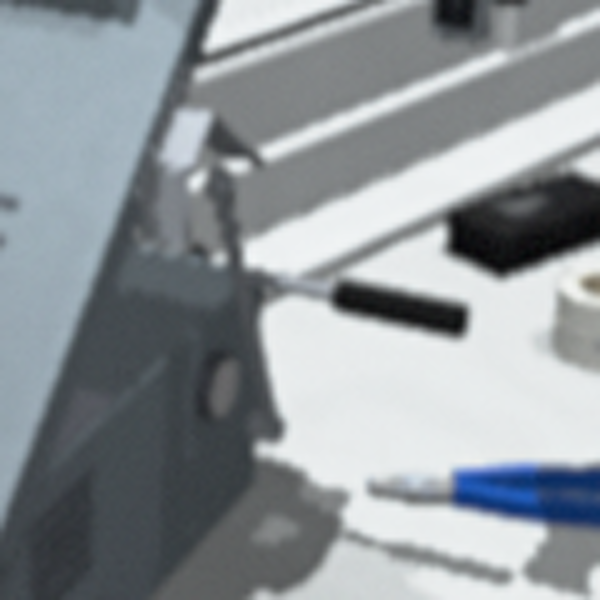

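The handle ends at crop (335,292) and (466,318) match r≈1.14, and the rod is holding. Next I'll shut the fingers and go above the bar.

```bash
python3 -m jog '[[[0,0,-0.04],[0,0,0]],[[0.03,-0.01,-0.07],[0,0,0]],[[0.075,-0.025,-0.075],[0,0,0]],[[0.12,-0.035,-0.075],[0,0,0]],[[0.165,-0.046,-0.075],[0,0,0]]]' 0 30; python3 -m jog '[[[0,0,0],[0,0,0]],[[0,0,0],[0,0,0]]]'; python3 go.py "hood(-.01,.225,.025,.756)" ; python3 - <<'E'
from m import *
S=optics.get_image("scene");T=optics.get_image("top")
cv2.imwrite("pics/bar.png",cv2.resize(np.hstack([S["image"][50:200,240:390],T["image"][80:230,270:420]]),None,fx=2.66,fy=2.66,interpolation=2))
E
```

```text
t: 6.3
tool_pos: [0.6219, 0.1066, 0.3445]
tool_rot: [3.11, 0.446, 0.001]
contact_force: [0.5, -0.0, 0.2]
opening: -0.0001
grip_force: 0.0
t: 6.5
tool_pos: [0.6206, 0.106, 0.3421]
tool_rot: [-3.109, -0.447, 0.006]
contact_force: [-0.9, -0.3, -0.1]
opening: 0.0002
grip_force: 0.0
t 6.5 case [-0.0102 -0.0273  0.3421] open 0.0002 turn [-0.001  0.004 -0.006]
hood(-.01,.225,.025,.756) -> [ 0.0004 -0.0007  0.0495]
```

View pics/bar.png

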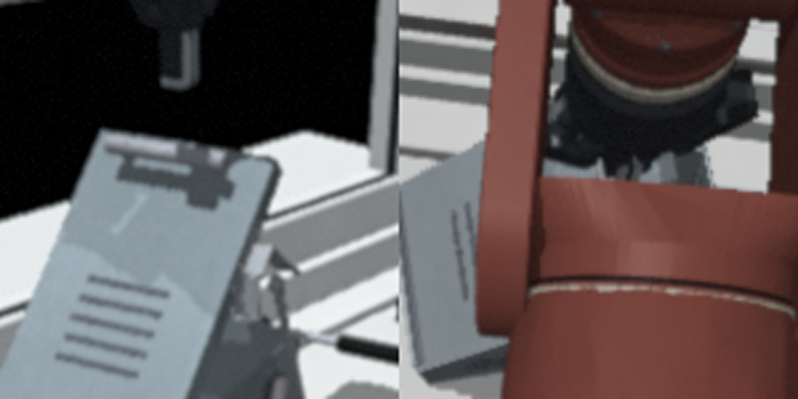

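The shut fingertips at crop (180,85) hang over the bar at (165,150). I'll come down to just above contact, then follow the arc.

```bash
python3 -m jog '[[[0,0.002,0.018],[0,0,0]],[[0,0.003,0.034],[0,0,0]],[[0,0.003,0.039],[0,0,0]],[[0,0.003,0.042],[0,0,0]],[[0,0.003,0.044],[0,0,0]]]'; python3 go.py "hood(-.01,.225,.032,.70)"; python3 -m jog '[[[0,0.003,0.003],[0,0,0]],[[0,0.005,0.005],[0,0,0]],[[0,0.007,0.007],[0,0,0]],[[0,0.007,0.007],[0,0,0]]]'; python3 go.py "hood(-.01,.225,.032,.70)"
```

```text
t: 7.1
tool_pos: [0.6209, 0.1026, 0.2996]
tool_rot: [-3.11, -0.446, 0.0]
contact_force: [0.9, 0.1, 0.1]
opening: -0.0
grip_force: 0.0
t 7.1 case [-0.0109 -0.0306  0.2996] open -0.0 turn [-0.     0.    -0.007]
hood(-.01,.225,.032,.70) -> [0.0009 0.0008 0.0101]
t: 7.5
tool_pos: [0.6236, 0.0954, 0.2933]
tool_rot: [3.109, 0.445, 0.002]
contact_force: [0.8, -1.3, 1.5]
opening: -0.0002
grip_force: 0.6
t 7.5 case [-0.0104 -0.0383  0.2933] open -0.0002 turn [ 0.001 -0.001 -0.007]
hood(-.01,.225,.032,.70) -> [ 0.0003 -0.0068  0.0039]
```

```bash
python3 -m jog '[[[0,0.001,0.003],[0,0,0]],[[0,0.003,0.006],[0,0,0]],[[0,0.005,0.009],[0,0,0]],[[0,0.007,0.011],[0,0,0]],[[0,0.008,0.013],[0,0,0]]]'; python3 go.py "hood(-.01,.225,.032,.65)" "hood(-.01,.225,.032,.52)"
```

```text
t: 8.0
tool_pos: [0.6267, 0.0858, 0.2829]
tool_rot: [3.105, 0.443, 0.006]
contact_force: [-0.1, -8.4, 9.7]
opening: -0.0001
grip_force: 5.6
t 8.0 case [-0.0101 -0.0484  0.2829] open -0.0001 turn [ 0.006 -0.003 -0.008]
hood(-.01,.225,.032,.65) -> [ 0.0001 -0.0086  0.0013]
hood(-.01,.225,.032,.52) -> [0.0002 0.0108 0.0234]
```

```bash
python3 -m jog '[[[0,-0.001,0.003],[0,0,0]],[[0,-0.001,0.005],[0,0,0]],[[0,0,0.007],[0,0,0]],[[0,0.001,0.009],[0,0,0]],[[0,0.002,0.010],[0,0,0]]]'; python3 go.py "hood(-.01,.225,.032,.60)" "hood(-.01,.225,.032,.52)"; python3 - <<'E'
from m import *
S=optics.get_image("scene")
p=np.load("fit.npy")
for h in(.5,.6,.7): print(h,proj(S,W([hood(.05,.225,.025,h),hood(-.05,.225,.025,h)],p)).round(1).tolist())
print(proj(S,W([rod(-.082,1.14,.165)],p)))
cv2.imwrite("pics/push.png",cv2.resize(S["image"][70:210,250:410],None,fx=4.2,fy=4.2,interpolation=2))
E
```

```text
t: 8.5
tool_pos: [0.6285, 0.0805, 0.2764]
tool_rot: [3.098, 0.438, 0.012]
contact_force: [-2.4, -17.2, 15.9]
opening: -0.0002
grip_force: 9.7
t 8.5 case [-0.01   -0.054   0.2764] open -0.0002 turn [ 0.014 -0.006 -0.01 ]
hood(-.01,.225,.032,.60) -> [-0.0001 -0.0064  0.0028]
hood(-.01,.225,.032,.52) -> [-0.0001  0.0051  0.0169]
0.5 [[292.4, 118.8], [334.3, 126.1]]
0.6 [[288.7, 112.4], [331.4, 119.5]]
0.7 [[284.4, 106.6], [327.9, 113.6]]
[[344.77652166 156.23954387]]
```

View pics/push.png

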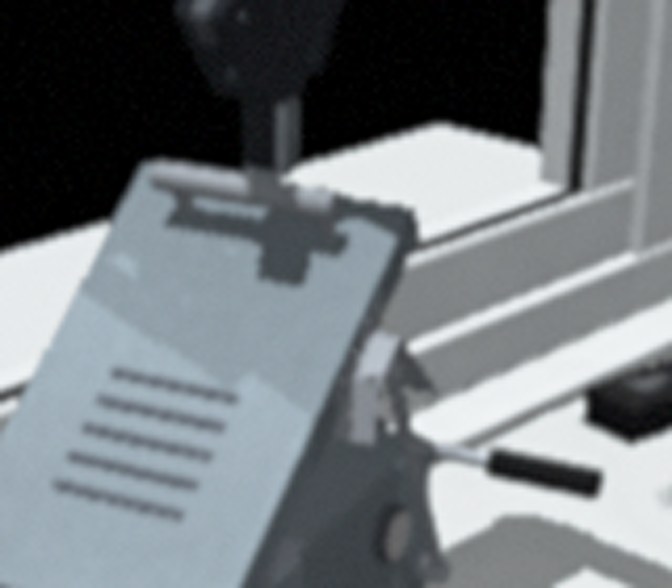

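The bar ends at (158,180) and (330,198) give h≈0.64. The tip has slid to the -y flank of the bar, so I'll lift, recentre and go on.

```bash
python3 -m jog '[[[0,0.003,-0.006],[0,0,0]],[[0,0.002,-0.014],[0,0,0]],[[0,-0.002,-0.018],[0,0,0]],[[0,-0.005,-0.018],[0,0,0]],[[0,-0.005,-0.018],[0,0,0]]]'; python3 go.py "hood(-.01,.225,.025,.64)" "hood(-.01,.225,.025,.60)"
```

```text
t: 9.05
tool_pos: [0.6241, 0.0923, 0.2872]
tool_rot: [-3.109, -0.448, 0.002]
contact_force: [-0.2, -0.4, -0.8]
opening: 0.0002
grip_force: 0.0
t 9.05 case [-0.0108 -0.0414  0.2872] open 0.0002 turn [-0.001  0.001 -0.005]
hood(-.01,.225,.025,.64) -> [0.0008 0.0041 0.0127]
hood(-.01,.225,.025,.60) -> [0.0009 0.0102 0.0195]
```

```bash
python3 -m jog '[[[0,0.002,0.003],[0,0,0]],[[0,0.003,0.006],[0,0,0]],[[0,0.004,0.009],[0,0,0]],[[0,0.006,0.012],[0,0,0]],[[0,0.008,0.015],[0,0,0]]]'; python3 go.py "hood(-.01,.225,.032,.60)" "hood(-.01,.225,.032,.52)"
```

```text
t: 9.55
tool_pos: [0.6268, 0.0832, 0.2729]
tool_rot: [3.11, 0.446, -0.0]
contact_force: [-1.0, -0.2, 2.0]
opening: 0.0
grip_force: 1.0
t 9.55 case [-0.0108 -0.0509  0.2729] open 0.0 turn [ 0.     0.    -0.007]
hood(-.01,.225,.032,.60) -> [ 0.0008 -0.0033 -0.0006]
hood(-.01,.225,.032,.52) -> [0.0009 0.0085 0.0133]
```

```bash
python3 -m jog '[[[0,0.001,0.003],[0,0,0]],[[0,0.003,0.006],[0,0,0]],[[0,0.005,0.008],[0,0,0]],[[0,0.006,0.010],[0,0,0]],[[0,0.006,0.010],[0,0,0]]]'; python3 go.py  "hood(-.01,.225,.032,.52)"
```

```text
t: 10.05
tool_pos: [0.6288, 0.0777, 0.2627]
tool_rot: [-3.11, -0.445, -0.001]
contact_force: [0.5, -2.8, 3.2]
opening: -0.0003
grip_force: 1.4
t 10.05 case [-0.0105 -0.0568  0.2627] open -0.0003 turn [-0.    -0.001 -0.007]
hood(-.01,.225,.032,.52) -> [0.0006 0.0026 0.0032]
```

```bash
python3 -m jog '[[[0,0.001,0.002],[0,0,0]],[[0,0.002,0.004],[0,0,0]],[[0,0.003,0.006],[0,0,0]],[[0,0.003,0.006],[0,0,0]]]'; python3 go.py  "hood(-.01,.225,.032,.52)"; python3 - <<'E'
from m import *
S=optics.get_image("scene")
p=np.load("fit.npy")
for h in(.48,.52,.56,.60): print(h,proj(S,W([hood(.05,.225,.025,h),hood(-.05,.225,.025,h)],p)).round(1).tolist())
cv2.imwrite("pics/push2.png",cv2.resize(S["image"][90:210,260:410],None,fx=5,fy=5,interpolation=2))
E
```

```text
t: 10.45
tool_pos: [0.6295, 0.0759, 0.26]
tool_rot: [-3.108, -0.447, -0.003]
contact_force: [-4.2, -0.2, 13.0]
opening: -0.0002
grip_force: 6.3
t 10.45 case [-0.0104 -0.0586  0.26  ] open -0.0002 turn [-0.001 -0.002 -0.006]
hood(-.01,.225,.032,.52) -> [0.0004 0.0007 0.0004]
0.48 [[293.1, 120.2], [334.8, 127.5]]
0.52 [[291.7, 117.5], [333.8, 124.7]]
0.56 [[290.2, 114.9], [332.6, 122.0]]
0.6 [[288.7, 112.4], [331.4, 119.5]]
```

View pics/push2.png

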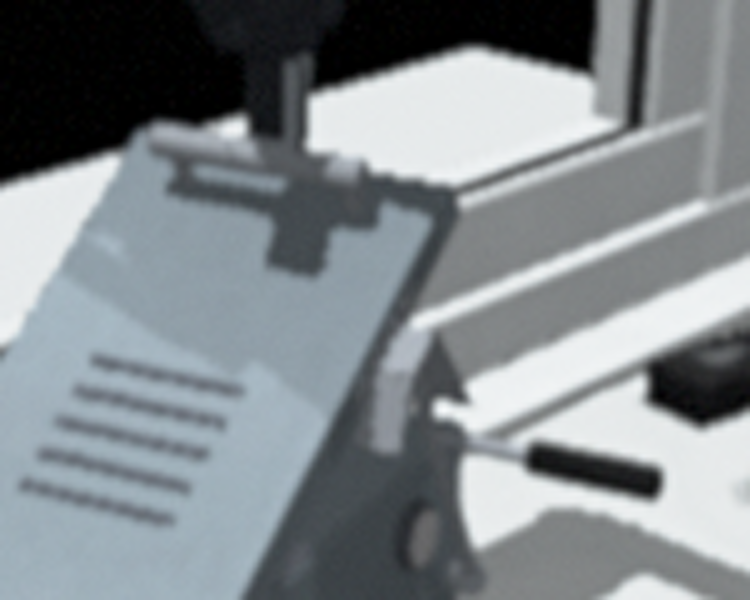

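The bar ends at (150,133) and (360,168) give h≈0.53, and the force is rising to 13 N, so the tip is touching the socket. I'll push a little more to confirm it is seated.

```bash
python3 -m jog '[[[0,0.001,0.002],[0,0,0]],[[0,0.001,0.003],[0,0,0]],[[0,0.001,0.004],[0,0,0]],[[0,0.001,0.004],[0,0,0]]]'; python3 go.py  "hood(-.01,.225,.032,.52)"
```

```text
t: 10.9
tool_pos: [0.6297, 0.0757, 0.2596]
tool_rot: [-3.107, -0.448, -0.005]
contact_force: [-10.3, 1.7, 23.1]
opening: 0.0
grip_force: 11.6
t 10.9 case [-0.0102 -0.0589  0.2596] open 0.0 turn [-0.002 -0.004 -0.005]
hood(-.01,.225,.032,.52) -> [0.0002 0.0004 0.    ]
```

It hit a hard stop: +10 N for 0.4 mm, at h≈0.52. Seated, so I'll retract and check.

```bash
python3 -m jog '[[[0,0,-0.008],[0,0,0]],[[0,0,-0.03],[0,0,0]],[[0,0,-0.06],[0,0,0]],[[0,0,-0.08],[0,0,0]],[[0,0,-0.08],[0,0,0]]]';  python3 - <<'E'
from m import *
S=optics.get_image("scene")
p=np.load("fit.npy")
print([proj(S,W([x],p)).round(1).tolist() for x in (rod(-.126,1.15,.11),rod(-.184,1.15,.11),rod(-.126,1.22,.11),rod(-.184,1.22,.11))])
cv2.imwrite("pics/end.png",cv2.resize(S["image"][90:210,260:410],None,fx=5,fy=5,interpolation=2))
E
```

```text
t: 11.4
tool_pos: [0.6305, 0.0747, 0.3357]
tool_rot: [-3.109, -0.447, -0.007]
contact_force: [1.1, 0.6, -0.2]
opening: 0.0001
grip_force: 0.0
[[[367.9, 178.0]], [[394.2, 183.7]], [[369.3, 175.4]], [[395.5, 181.1]]]
```

View pics/end.png

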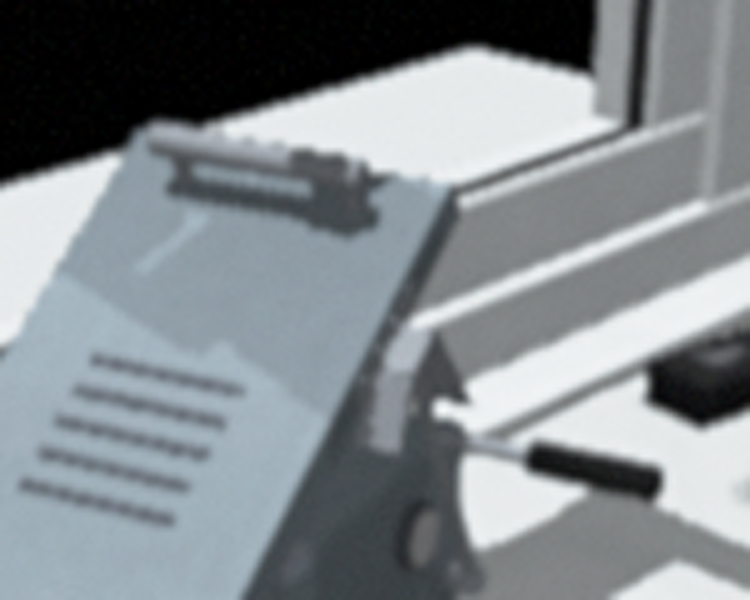

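The hood stays put, with its bar still at (150,133) to (360,165). The rod handle is steady at (530,455) to (660,483), and the robot is clear. I'll hand it in.

```bash
python3 -c "
from station import job
print(job.finish_job())"
```

```text
the job is handed in; nothing more can be done
None
```

The job is handed in at about 11.5 s: the prop rod stands at about 1.14 rad with its tip against a hard stop in the socket, the hood rests still on it at about 0.52 rad, and the robot is clear; the hand-in call gave no verdict.

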